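Set and clamp the length stop of a fan-rib cut-off jig

ROBOT

A 6-joint arm with a two-finger parallel gripper is mounted at the origin on the work surface. World frame = base frame: x ahead of the robot, y to its left, z up, the work surface at z = 0. Lengths are in m, angles in rad, forces in N, time in s.
With the tool pointing down it reaches from about 0.4 to 0.925 m from the base axis. Payload 12.5 kg.
Tool frame: the origin (TCP) lies on the centre line of the jaws, within the pads' length; the fingertips stand robot.finger_overhang ahead of it and the grasp point (between the pads) is the TCP (robot.finger_overhang is the distance from the TCP to the fingertips, in m); z points along the fingers, y is the line along which they close (so a half turn about z gives the same grasp; the last joint's range is limited). The gripper opens to 95 mm and grips with 3 to 60 N. Pads are 20 mm wide; open, the fingers measure 119 mm over their backs; the gripper's body (75 mm by 180 mm) begins 59 mm behind the grasp point.
Start: joints at [-1.306, 0.491, 1.559, -0, 1.092, -0.106], TCP at [0.226, -0.583, 0.21] pointing down, gripper open.
Joint ranges: [-3.1, 3.1], [-0.84, 2.19], [0.05, 2.79], [-1.13, 4.28], [0.06, 2.93], [-2.69, 2.69]. Speed limits (rad/s): [2.22, 2.22, 2.79, 3.14, 3.14, 3.14].

INTERFACE

Orientations are given as a 3x3 rotation matrix whose columns are the frame's x, y, z axes.
In Python, from plant import robot gives the robot as it stands.
- The arm moves only by the tool apply_moves, never from a script. Its argument "motion" is a list of rows, each an object of numbers: "dx", "dy", "dz": the shift along the tool's x, y, z in cm; "rx", "ry", "rz": the turn, a rotation vector about the tool's x, y, z in rad; "grip": the finger opening in cm, from 0 to 9.51. In form: [{"dx": .., "dy": .., "dz": .., "rx": .., "ry": .., "rz": .., "grip": ..}, ...]. A call has 1 to 10 rows; each row shifts and turns the commanded pose from where the row before left it, along the tool's axes as they then stand; what a row does not reach is not made up. A row lasts 1/10 s, in which the tool goes at most 50 mm and 8.59 degrees, less where a joint would pass 70% of its speed; a pose out of reach is approached as far as the arm can. A call with a gripper value outside its range is refused whole. The fingers move at their own pace and stop on an object; "force" is the grip in N (left out, the last holds). Time passes only in rows, so rows that do not move let the fingers close. It gives the time, the measured TCP pose, the force, the opening and the grip force at its end, in the units of the state.
- robot.get_obs(): the state, without advancing time (a new reading comes with each control period).
- robot.grab_frame(name): name is "side" or "top" or "wrist"; returns the picture (384x512x3 uint8, red, green, blue); there is no depth.
- robot.get_calibration(name): a dict with "intrinsics" (3x3 intrinsics, pixels), "k1" (the pictures are not rectified: a ray, as slopes to the right and down, at radius r is drawn at 1 + k1 r^2 times it, then the intrinsics apply), "eye" and "attitude" of the camera in the world; the wrist camera has in their place "mount" (4x4, takes a point from camera to tool coordinates, whose origin is the TCP and whose axes are the flange's). Camera axes: x right, y up, looking along -z (the intrinsics and any distortion apply to the point x, -y, -z); pixel columns grow to the right and rows downward; lengths in m; the calibration is good to about 2 mm. A picture is of the moment at which its call begins: read the wrist's pose just before it. get_calibration takes no time and is no camera call.
- robot.finish_job(): hands the job in; it is judged then, once.
The state is a dict: "t": time; "q": joint angles; "dq": joint speeds; "joint_efforts": joint torques, N m; "tool_pos": TCP position; "tool_rot": TCP orientation; "contact_force": force on the tool from outside, world axes, zero at the start; "wrist_torque": the same for the moment, N m; "opening": finger opening in m; "finger_force": force on a finger pad.
Only numpy, scipy, OpenCV 4.12 (cv2) and the standard library are available. Lean on these libraries where they do the work, as an engineer would, in place of code of your own. Each camera call takes 0.05 s, during which the arm holds its last target. There are 200 camera calls.

TASK

On the fan-rib cut-off jig, slide the steel length stop along its slot until its stop face (the side towards the saw guide) lines up with the red line across the board. Then swing the orange clamping lever clockwise until the stop is clamped firmly on the line, by feel and without forcing it, and let go. Leave the ink bottle, the seal stone and the closed fan where they are.

Things in the scene. Friction and masses are not known exactly. Their poses are not given: they have to be found in the camera images.
- jig: fixed wooden jig board, 130 (x) by 500 (y) by 18 mm. Origin on the table at x mid-width; the board spans y -230 to +270. y is the sliding direction. Saw guide, 42 mm above the board, at y -213 to -167; a 12 mm tall ledge at x +50 to +62, y -220 to +30. On the centre line: the stud of the clamping lever at y +110, a low 9 mm guide pin at y +160, both through the stop's slot
- mark_line (a point): the red line across the board, 2 mm wide (y), 96 mm long; point at the middle of its width, on the board's centre line, on the board's top; axes as the jig's. Fixed
- stop_bracket: steel length stop, loose, 0.4 to 0.85 kg: a foot 6 mm thick, 40 mm wide, flat on the board, 235 mm long in +y, with a 10.5 mm slot; at its -y end an upright fence 70 mm wide (x), 10 mm thick (y), 56 mm tall above the board. Origin at the stop face's lower edge, mid-width; axes as the jig's. Slides along y with 2 to 6 N; 0.75 mm sideways play
- stop_face (a point): point on the stop face (the fence's -y face): lower edge, mid-width. At the start 20 to 90 mm on the +y side of the red line; it belongs at the line's y
- fence_grip (a point): inside the upright fence, mid-width, middle of its 10 mm thickness, 40 mm above the board (16 mm below the fence's top): pinch the fence here from above, fingers closing along y. At the start the lever's hub may stand 45 mm from the fence's +y side, so open the fingers only about half
- clamp_lever: clamping lever on its stud, screws down as it turns clockwise seen from above (6 mm a turn). Origin on its axis, under its washer (27 mm wide); x along the arm. It starts slack, pointing away from the fence; 0.2 to 1.9 rad of nearly free turning, different each time, before it bites. Then the moment climbs by about 0.6 N m a radian: firm at 0.38 to 0.46 N m, overtightened from about 0.55 N m
- lever_push (a point): on the orange arm, 58 mm from the lever's axis, mid-height of the arm (about 52 mm above the table): push here sideways with shut fingers, along the arc, from the anticlockwise side; 6.5 to 8 N there is firm. The arm is 12 mm wide (y), 12 mm high, and ends in an 18 mm tall knob 16 mm wide, 70 mm from the axis. The black hub is 21 mm wide, 36 mm tall; under the arm 20 mm are free above the foot
- ink: dark ink bottle, 54 mm wide, 85 mm tall, standing on the table beyond the board; origin under its middle. Leave it
- seal: seal stone, 26 by 26 by 50 mm, standing on the table beyond the board; origin under its middle. Leave it
- fan: closed folding fan, 30 by 250 by 18 mm, lying on the table along the near side of the board; origin under its middle. Leave it
There are look-alikes about, which are no part of the job. There is more than one size of the stop_bracket; the job needs the larger.

How it is judged:
On the way, in this order (a step that is already met when the one before it is completed fails the run):
1. the stop face is on the red line (within 2 mm) (y of stop_face in the frame of mark_line between -0.002 and 0.002 m), for 0.2 s.
2. the lever clamps the stop (at least 50 N) (contact force between clamp_lever and stop_bracket above 50 N), for 0.2 s.
At the end, for the whole second after the job is handed in: The stop face is within 2 mm of the red line, at rest, and the lever, let go, clamps the stop's foot with at least 50 N; it was never clamped with over 115 N and the ink, seal and fan stayed within 15 mm of where they were (all of step 1 and contact force between clamp_lever and stop_bracket above 50 N and linear speed of stop_bracket below 0.01 m/s); the robot touches nothing.
It fails at once if the lever is overtightened (clamps with over 115 N) (contact force between clamp_lever and stop_bracket above 115 N).
It fails at once if the ink bottle is moved by over 15 mm (distance of ink from where it was at the start of the episode above 0.015 m).
It fails at once if the seal stone is moved by over 15 mm (distance of seal from where it was at the start of the episode above 0.015 m).
It fails at once if the fan is moved by over 15 mm (distance of fan from where it was at the start of the episode above 0.015 m).
It also fails if it takes over 58 s, if anything falls off the work surface, if the arm or the gripper's body presses on something with over 40 N, if the wrist force passes 120 N, or if a joint passes its speed limit or range.

## Working session

There is one attempt and no reset: what is moved stays moved. The work goes in short steps, Python scripts to look and compute and a tool call to move; the robot and the scene stay as the last step left them, time stands still between calls to the robot, and variables do not carry over. Pictures are saved under pics/ and viewed, at most 10 in all, crops included, and the job is handed in when it is done.

Besides the shell and the picture viewer there is one more tool, called after "Emit:" as a command line: name --argument value ..., lists and objects as JSON in quotes. apply_moves: Moves the arm, as the interface text tells. Its arguments: {"type":"object","properties":{"motion":{"type":"array","items":{"type":"object","properties":{"dx":{"type":"number"},"dy":{"type":"number"},"dz":{"type":"number"},"rx":{"type":"number"},"ry":{"type":"number"},"rz":{"type":"number"},"grip":{"type":"number"}}}},"force":{"type":"number"}},"required":["motion"]}

```bash
mkdir -p pics
cat > h.py <<'E'
import numpy as np, cv2
from plant import robot
def ray(name,uv,obs=None):
    c=robot.get_calibration(name);K=np.array(c["intrinsics"]);k=c["k1"]
    d=np.array([(uv[0]-K[0,2])/K[0,0],(uv[1]-K[1,2])/K[1,1]]);s=d.copy()
    for _ in range(20): s=d/(1+k*(s@s))
    v=np.array([s[0],-s[1],-1])
    if "eye" in c: return np.array(c["eye"]),np.array(c["attitude"])@v
    o=obs or robot.get_obs();R=np.array(o["tool_rot"]);M=np.array(c["mount"])
    return np.array(o["tool_pos"])+R@M[:3,3],R@M[:3,:3]@v
def at(name,uv,z,obs=None):
    e,d=ray(name,uv,obs);return e+d*(z-e[2])/d[2]
def save(name,fn,crop=None,sc=1):
    o=robot.get_obs();im=np.array(robot.grab_frame(name))[...,::-1]
    cv2.imwrite('pics/raw_'+fn,im)
    if crop: a,b,c,d=crop;im=im[b:d,a:c]
    cv2.imwrite('pics/'+fn,cv2.resize(im,None,fx=sc,fy=sc,interpolation=cv2.INTER_CUBIC));return o
E
python3 - <<'E'
from h import *
save('top','top.png',None,1.5);save('side','side.png',None,1.5)
for n in('top','side','wrist'):print(robot.get_calibration(n))
print(robot.get_obs(),robot.finger_overhang)
E
```

```text
{'intrinsics': array([[466.62140927,   0.        , 256.97666479],
       [  0.        , 466.62140927, 185.38239258],
       [  0.        ,   0.        ,   1.        ]]), 'k1': -0.019206802816704803, 'eye': array([ 0.56883483, -0.03127002,  0.9211421 ]), 'attitude': array([[-0.01419491,  0.9938284 , -0.1100164 ],
       [-0.99979525, -0.01569413, -0.0127733 ],
       [-0.01442108,  0.10981256,  0.99384769]])}
{'intrinsics': array([[431.74007206,   0.        , 262.16243557],
       [  0.        , 431.74007206, 190.01086698],
       [  0.        ,   0.        ,   1.        ]]), 'k1': -0.01111798550314157, 'eye': array([ 0.26310331, -0.4887011 ,  0.6534177 ]), 'attitude': array([[ 0.72760003,  0.47872528, -0.4913454 ],
       [-0.68587328,  0.49380686, -0.53453963],
       [-0.01326791,  0.72593174,  0.68763877]])}
{'intrinsics': array([[272.64088136,   0.        , 254.31006503],
       [  0.        , 272.64088136, 193.30671828],
       [  0.        ,   0.        ,   1.        ]]), 'k1': -0.057620074196109844, 'mount': array([[ 1.37196759e-03,  9.68927849e-01,  2.47339727e-01,
         6
[... 407 characters left out ...]
'dq': array([ 5.02835476e-05, -1.76835199e-03, -1.18860422e-03,  6.20918357e-04,
       -1.04431800e-03, -2.40773339e-04]), 'joint_efforts': array([ 1.43677247e-03, -6.13623619e+01, -2.58607006e+01,  6.93703140e-02,
        4.70126700e-02, -5.35032882e-05]), 'tool_pos': array([ 0.22643999, -0.58230455,  0.20982808]), 'tool_rot': array([[ 9.32024013e-01,  3.62396425e-01, -2.65915050e-04],
       [ 3.62396511e-01, -9.32023543e-01,  9.40356522e-04],
       [ 9.29427544e-05, -9.72801545e-04, -9.99999523e-01]]), 'contact_force': array([-0.65823121, -0.92207711,  0.38963517]), 'wrist_torque': array([-0.03509286, -0.04799799,  0.02954741]), 'finger_force': 0.0, 'opening': 0.09496406024421065} 0.019
```

View pics/top.png

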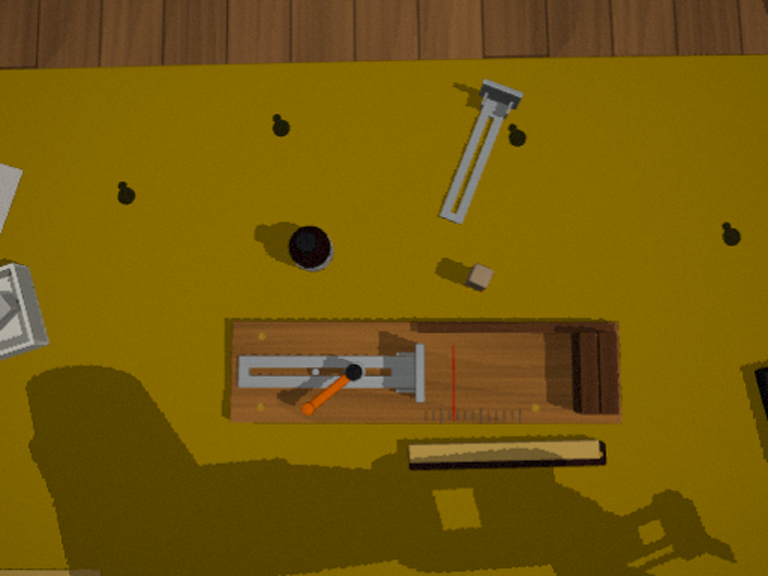

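View pics/side.png

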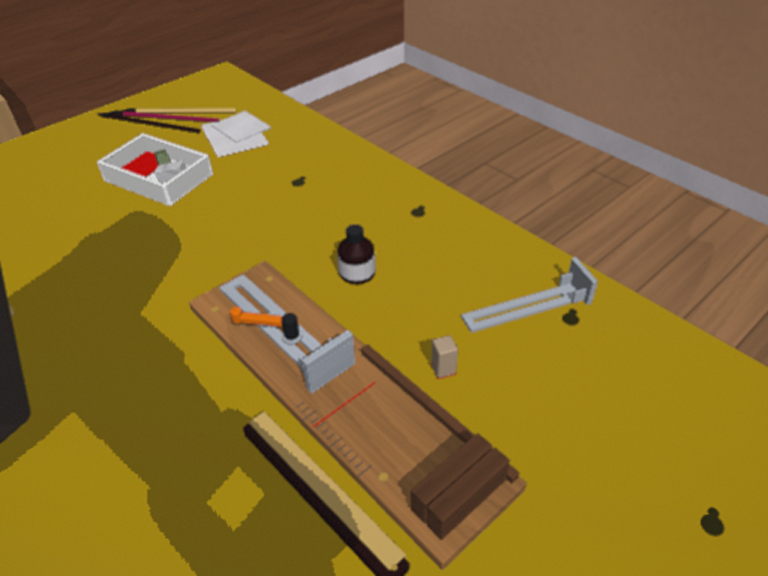

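The top view shows the jig's length running left-right in the picture. The larger stop's fence is at about (420,373), the red line at x≈454, the hub at (354,372) and the lever knob at (308,408). The smaller look-alike lies beyond the board.

Run:
```python
from h import *
P=lambda u,z:at('top',(u[0]/1.5,u[1]/1.5),z).round(4)
for n,u,z in [('c1',(232,320),.018),('c2',(619,321),.018),('c3',(621,423),.018),('c4',(230,423),.018),('line far',(453.5,345),.018),('line near',(454,419),.018),('fence top R far',(423.5,345),.074),('fence R near',(424.5,401),.074),('hub',(354,372),.064),('knob',(308,408),.06),('pin',(315.5,372),.027),('fence L',(416,373),.074)]: print(n,P(u,z))
im=cv2.imread('pics/raw_top.png')[205:290,150:330];cv2.imwrite('pics/c.png',cv2.resize(im,None,fx=4.4,fy=4.4,interpolation=cv2.INTER_CUBIC))
```

```text
c1 [0.6173 0.1799 0.018 ]
c2 [ 0.6085 -0.3192  0.018 ]
c3 [ 0.4794 -0.3154  0.018 ]
c4 [0.486  0.1813 0.018 ]
line far [ 0.581  -0.1058  0.018 ]
line near [ 0.4875 -0.1041  0.018 ]
fence top R far [ 0.5808 -0.065   0.074 ]
fence R near [ 0.5142 -0.0649  0.074 ]
hub [0.5495 0.0196 0.064 ]
knob [0.5067 0.0763 0.06  ]
pin [0.5493 0.0707 0.027 ]
fence L [ 0.5475 -0.0554  0.074 ]
```

View pics/c.png

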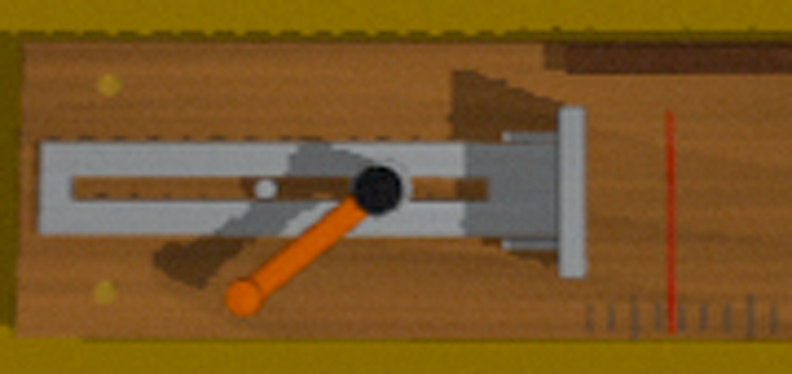

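Emit:
apply_moves --motion '[{"rz": 0.13,"grip": 5},{"rz": 0.13,"grip": 5},{"rz": 0.126,"grip": 5},{"dx": 2.1,"dy": -3.5},{"dx": 2.1,"dy": -3.5},{"dx": 2.1,"dy": -3.5},{"dx": 2.1,"dy": -3.5},{"dx": 2.1,"dy": -3.5},{"dx": 2.1,"dy": -3.5},{"dx": 2.1,"dy": -3.5}]'

```text
schema error: expected keys dx, dy, dz, rx, ry, rz, grip
```

Emit:
apply_moves --motion '[{"dx": 2.1,"dy": -3.5},{"dx": 2.1,"dy": -3.5},{"dx": 2.1,"dy": -3.5},{"dx": 2.1,"dy": -3.5},{"dx": 2.1,"dy": -3.5},{"dx": 2.1,"dy": -3.5},{"dx": 2.1,"dy": -3.5},{"dx": 2,"dy": -3.7},{"grip": 5}]'

```text
schema error: expected keys dx, dy, dz, rx, ry, rz, grip
```

Run:
```python
from h import *
o=save('wrist','w1.png',None,1.5);print(o)
```

```text
{'t': 0.1, 'q': array([-1.30559131e+00,  4.91487940e-01,  1.55938603e+00, -1.14312364e-05,
        1.09169586e+00, -1.05627663e-01]), 'dq': array([ 5.02835476e-05, -1.76835199e-03, -1.18860422e-03,  6.20918357e-04,
       -1.04431800e-03, -2.40773339e-04]), 'joint_efforts': array([ 1.43677247e-03, -6.13623619e+01, -2.58607006e+01,  6.93703140e-02,
        4.70126700e-02, -5.35032882e-05]), 'tool_pos': array([ 0.22643999, -0.58230455,  0.20982808]), 'tool_rot': array([[ 9.32024013e-01,  3.62396425e-01, -2.65915050e-04],
       [ 3.62396511e-01, -9.32023543e-01,  9.40356522e-04],
       [ 9.29427544e-05, -9.72801545e-04, -9.99999523e-01]]), 'contact_force': array([-0.65823121, -0.92207711,  0.38963517]), 'wrist_torque': array([-0.03509286, -0.04799799,  0.02954741]), 'finger_force': 0.0, 'opening': 0.09496406024421065}
```

View pics/w1.png

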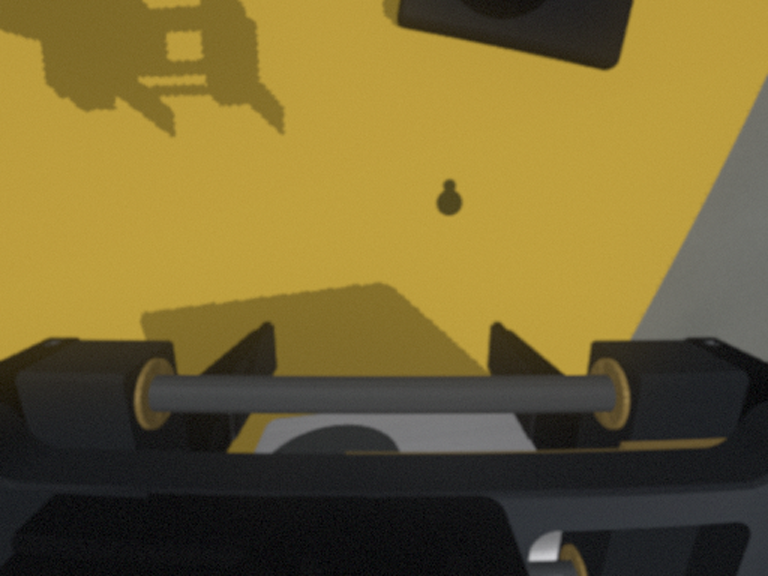

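The moves were refused because every row needs all the keys. The wrist picture only shows bare table around the start pose, with the fingertips at (270,325) and (492,325). I'll resend with full rows.

Emit:
apply_moves --motion '[{"dx": 0,"dy": 0,"dz": 0,"rx": 0,"ry": 0,"rz": 0.13,"grip": 5},{"dx": 0,"dy": 0,"dz": 0,"rx": 0,"ry": 0,"rz": 0.13,"grip": 5},{"dx": 0,"dy": 0,"dz": 0,"rx": 0,"ry": 0,"rz": 0.126,"grip": 5},{"dx": 2.1,"dy": -3.5,"dz": 0,"rx": 0,"ry": 0,"rz": 0,"grip": 5},{"dx": 2.1,"dy": -3.5,"dz": 0,"rx": 0,"ry": 0,"rz": 0,"grip": 5},{"dx": 2.1,"dy": -3.5,"dz": 0,"rx": 0,"ry": 0,"rz": 0,"grip": 5},{"dx": 2.1,"dy": -3.5,"dz": 0,"rx": 0,"ry": 0,"rz": 0,"grip": 5},{"dx": 2.1,"dy": -3.5,"dz": 0,"rx": 0,"ry": 0,"rz": 0,"grip": 5},{"dx": 2.1,"dy": -3.5,"dz": 0,"rx": 0,"ry": 0,"rz": 0,"grip": 5},{"dx": 2.1,"dy": -3.5,"dz": 0,"rx": 0,"ry": 0,"rz": 0,"grip": 5}]'

```text
t: 1.15
tool_pos: [0.3778, -0.3383, 0.2103]
tool_rot: [[1.0, -0.015, -0.0], [-0.015, -1.0, 0.0], [-0.0, -0.0, -1.0]]
contact_force: [0.1, -1.0, -0.3]
opening: 0.05
finger_force: 0.0
```

Emit:
apply_moves --motion '[{"dx": 2.1,"dy": -3.5,"dz": 0,"rx": 0,"ry": 0,"rz": 0,"grip": 5},{"dx": 2.1,"dy": -3.5,"dz": 0,"rx": 0,"ry": 0,"rz": 0,"grip": 5},{"dx": 2.1,"dy": -3.5,"dz": 0,"rx": 0,"ry": 0,"rz": 0,"grip": 5},{"dx": 2.1,"dy": -3.5,"dz": 0,"rx": 0,"ry": 0,"rz": 0,"grip": 5},{"dx": 2.1,"dy": -3.5,"dz": 0,"rx": 0,"ry": 0,"rz": 0,"grip": 5},{"dx": 2.1,"dy": -3.5,"dz": 0,"rx": 0,"ry": 0,"rz": 0,"grip": 5},{"dx": 2.1,"dy": -3.5,"dz": 0,"rx": 0,"ry": 0,"rz": 0,"grip": 5},{"dx": 2.0,"dy": -3.7,"dz": 0,"rx": 0,"ry": 0,"rz": 0,"grip": 5},{"dx": 0,"dy": 0,"dz": 0,"rx": 0,"ry": 0,"rz": 0,"grip": 5}]'

```text
t: 2.05
tool_pos: [0.5499, -0.0568, 0.21]
tool_rot: [[1.0, -0.011, 0.0], [-0.011, -1.0, 0.0], [0.0, -0.0, -1.0]]
contact_force: [0.0, -0.1, -0.1]
opening: 0.0496
finger_force: 0.0
```

Run:
```python
from h import *
o=save('wrist','w2.png',None,1.5);print(o['t'],o['tool_pos'],o['tool_rot'],o['opening'],o['q'])
```

```text
2.05 [ 0.5499476  -0.0568071   0.21002202] [[ 9.99935296e-01 -1.13734272e-02  2.22908132e-04]
 [-1.13735364e-02 -9.99935197e-01  4.94960541e-04]
 [ 2.17264290e-04 -4.97463768e-04 -9.99999853e-01]] 0.049579228300907274 [-2.22677504e-01  3.88919564e-01  1.73774963e+00  6.26298327e-04
  1.01481545e+00  1.35916203e+00]
```

View pics/w2.png

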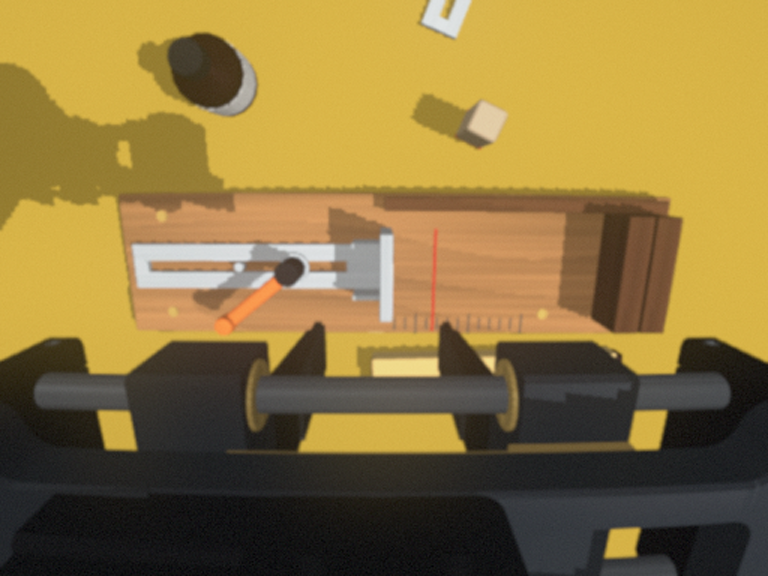

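The wrist view at hover shows the fence top edge from (386,230) to (387,322), the red line from (435,230) to (432,330), and the knob at (225,326).

Run:
```python
from h import *
o=robot.get_obs()
P=lambda u,z:at('wrist',(u[0]/1.5,u[1]/1.5),z,o).round(4)
for n,u,z in [('c1',(119,195),.018),('c4',(138,328),.018),('line far',(435.5,230),.018),('line near',(432.5,330),.018),('fenceR far',(392,234),.074),('fenceR near',(392.5,321),.074),('fenceL far',(380,234),.074),('fence L near',(380,321),.074),('hub',(288,272),.064),('knob',(225,326),.06),('pin',(238.5,267),.027)]: print(n,P(u,z))
```

```text
c1 [0.615  0.1738 0.018 ]
c4 [0.4896 0.1755 0.018 ]
line far [ 0.5795 -0.1082  0.018 ]
line near [ 0.4853 -0.1074  0.018 ]
fenceR far [ 0.5827 -0.068   0.074 ]
fenceR near [ 0.5137 -0.0681  0.074 ]
fenceL far [ 0.5828 -0.059   0.074 ]
fence L near [ 0.5138 -0.0582  0.074 ]
hub [0.5523 0.0149 0.064 ]
knob [0.5058 0.0723 0.06  ]
pin [0.5498 0.0677 0.027 ]
```

Emit:
apply_moves --force 25 --motion '[{"dx": -0.2,"dy": 0.5,"dz": 2.5,"rx": 0,"ry": 0,"rz": 0,"grip": 5},{"dx": 0,"dy": 0,"dz": 3.0,"rx": 0,"ry": 0,"rz": 0,"grip": 5},{"dx": 0,"dy": 0,"dz": 3.0,"rx": 0,"ry": 0,"rz": 0,"grip": 5},{"dx": 0,"dy": 0,"dz": 3.0,"rx": 0,"ry": 0,"rz": 0,"grip": 5},{"dx": 0,"dy": 0,"dz": 2.5,"rx": 0,"ry": 0,"rz": 0,"grip": 5},{"dx": 0,"dy": 0,"dz": 1.2,"rx": 0,"ry": 0,"rz": 0,"grip": 5},{"dx": 0,"dy": 0,"dz": 0,"rx": 0,"ry": 0,"rz": 0,"grip": 5},{"dx": 0,"dy": 0,"dz": 0,"rx": 0,"ry": 0,"rz": 0,"grip": 5}]'

```text
t: 2.9
tool_pos: [0.5467, -0.0659, 0.0591]
tool_rot: [[1.0, -0.016, 0.001], [-0.016, -1.0, -0.0], [0.001, 0.0, -1.0]]
contact_force: [0.2, 0.5, 0.9]
opening: 0.05
finger_force: 0.0
```

Emit:
apply_moves --force 25 --motion '[{"dx": 0,"dy": 0,"dz": 0,"rx": 0,"ry": 0,"rz": 0,"grip": 0},{"dx": 0,"dy": 0,"dz": 0,"rx": 0,"ry": 0,"rz": 0,"grip": 0},{"dx": 0,"dy": 0,"dz": 0,"rx": 0,"ry": 0,"rz": 0,"grip": 0},{"dx": 0,"dy": 0,"dz": 0,"rx": 0,"ry": 0,"rz": 0,"grip": 0},{"dx": 0,"dy": 0,"dz": 0,"rx": 0,"ry": 0,"rz": 0,"grip": 0}]'

```text
t: 3.4
tool_pos: [0.5465, -0.0648, 0.0586]
tool_rot: [[1.0, -0.016, 0.0], [-0.016, -1.0, 0.001], [0.0, -0.001, -1.0]]
contact_force: [0.7, 8.3, 3.2]
opening: 0.0155
finger_force: 3.7
```

Emit:
apply_moves --motion '[{"dx": 0,"dy": 0,"dz": 0,"rx": 0,"ry": 0,"rz": 0,"grip": 0},{"dx": 0,"dy": 0,"dz": 0,"rx": 0,"ry": 0,"rz": 0,"grip": 0},{"dx": 0,"dy": 0,"dz": 0,"rx": 0,"ry": 0,"rz": 0,"grip": 0}]'

```text
t: 3.7
tool_pos: [0.5464, -0.0647, 0.0586]
tool_rot: [[1.0, -0.015, 0.0], [-0.015, -1.0, 0.001], [0.0, -0.001, -1.0]]
contact_force: [0.8, 6.7, 3.9]
opening: 0.0098
finger_force: 25.0
```

Run:
```python
from h import *
o=save('top','t2.png',(140,195,340,295),4);print(o['t'],o['tool_pos'],o['opening'],o['contact_force'])
cv2.imwrite('pics/t2.png',cv2.imread('pics/t2.png'))
```

```text
3.7 [ 0.54643459 -0.06466161  0.0586072 ] 0.00975522965136011 [0.80624867 6.74749083 3.90931681]
```

View pics/t2.png

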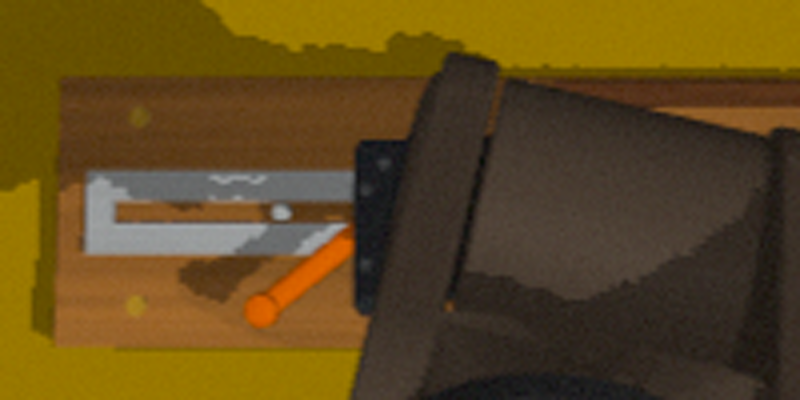

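The stop is pinched (opening 9.8 mm). In the picture its foot end is at x≈85, about 5 mm towards the line from before. About 35 mm remain to slide.

Emit:
apply_moves --motion '[{"dx": 0,"dy": 0.5,"dz": 0,"rx": 0,"ry": 0,"rz": 0,"grip": 0},{"dx": 0,"dy": 0.5,"dz": 0,"rx": 0,"ry": 0,"rz": 0,"grip": 0},{"dx": 0,"dy": 0.5,"dz": 0,"rx": 0,"ry": 0,"rz": 0,"grip": 0},{"dx": 0,"dy": 0.5,"dz": 0,"rx": 0,"ry": 0,"rz": 0,"grip": 0},{"dx": 0,"dy": 0.5,"dz": 0,"rx": 0,"ry": 0,"rz": 0,"grip": 0},{"dx": 0,"dy": 0.5,"dz": 0,"rx": 0,"ry": 0,"rz": 0,"grip": 0},{"dx": 0,"dy": 0.4,"dz": 0,"rx": 0,"ry": 0,"rz": 0,"grip": 0},{"dx": 0,"dy": 0,"dz": 0,"rx": 0,"ry": 0,"rz": 0,"grip": 0},{"dx": 0,"dy": 0,"dz": 0,"rx": 0,"ry": 0,"rz": 0,"grip": 0}]'

```text
t: 4.65
tool_pos: [0.5459, -0.0991, 0.0586]
tool_rot: [[1.0, -0.015, 0.0], [-0.015, -1.0, 0.0], [0.0, -0.0, -1.0]]
contact_force: [-0.2, 3.6, 5.8]
opening: 0.0096
finger_force: 25.0
```

Run:
```python
from h import *
o=save('wrist','w3.png');print(o['t'],o['tool_pos'],o['opening'],o['contact_force'])
save('side','s3.png')
a=cv2.resize(cv2.imread('pics/w3.png')[130:230,200:400],None,fx=4,fy=3,interpolation=cv2.INTER_CUBIC)
b=cv2.resize(cv2.imread('pics/s3.png')[200:300,180:380],None,fx=4,fy=3,interpolation=cv2.INTER_CUBIC)
cv2.imwrite('pics/m3.png',np.vstack([a,b]))
```

```text
4.65 [ 0.54588729 -0.09912375  0.05862703] 0.009603528401256778 [-0.1674388   3.56735047  5.84557956]
```

View pics/m3.png

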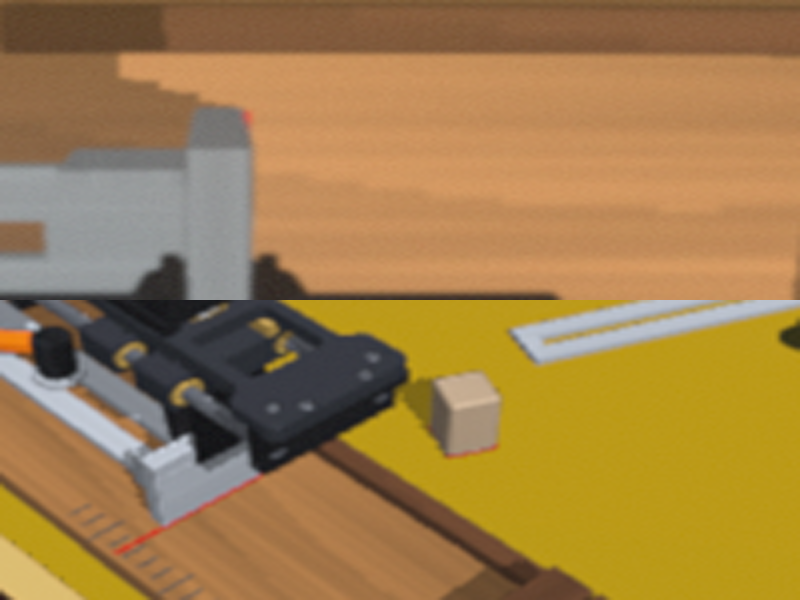

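The stop is nearly on the line. In the side view the line is visible as a thin strip right at the fence's lower edge, about (163,524) to (260,475). I'll zoom in to check.

Run:
```python
from h import *
b=cv2.resize(cv2.imread('pics/s3.png')[250:290,202:252],None,fx=12,fy=12,interpolation=cv2.INTER_CUBIC)
a=cv2.resize(cv2.imread('pics/w3.png')[160:185,240:270],None,fx=6,fy=6)
b[:150,-180:]=a
cv2.imwrite('pics/z3.png',b)
# red columns: sub-row centroid & width of redness in side view
im=cv2.imread('pics/s3.png').astype(float)
red=np.clip(im[...,2]-2.2*im[...,1]+10,0,None)
for c in range(206,250,3):
    k=red[250:290,c];i=k.argmax();w=k[max(0,i-3):i+4]
    v=(w*np.arange(max(0,i-3),i+4)[:len(w)]).sum()/max(w.sum(),1)+250
    print(c,round(v,2),round(w.sum()),at('side',(c,v),.018).round(4))
```

```text
206 250.0 0 [ 0.5297 -0.0404  0.018 ]
209 283.2 22 [ 0.488  -0.1024  0.018 ]
212 281.65 51 [ 0.4938 -0.1035  0.018 ]
215 279.39 97 [ 0.5006 -0.1034  0.018 ]
218 277.11 79 [ 0.5074 -0.1033  0.018 ]
221 250.0 0 [ 0.55   -0.0599  0.018 ]
224 250.0 0 [ 0.554  -0.0638  0.018 ]
227 250.0 0 [ 0.5581 -0.0677  0.018 ]
230 250.0 0 [ 0.5621 -0.0716  0.018 ]
233 250.0 0 [ 0.5662 -0.0754  0.018 ]
236 250.0 0 [ 0.5702 -0.0793  0.018 ]
239 250.0 0 [ 0.5742 -0.0832  0.018 ]
242 250.0 0 [ 0.5783 -0.0871  0.018 ]
245 250.0 0 [ 0.5823 -0.091   0.018 ]
248 250.0 0 [ 0.5864 -0.0949  0.018 ]
```

View pics/z3.png

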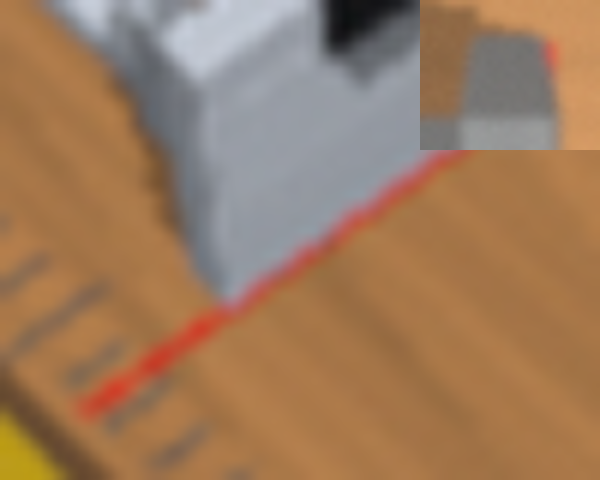

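The face's lower edge hides about half of the line's width (strip at (230,300)–(460,155), full line below left of it), so the face sits at the line's middle. Next I release, lift, and go round to the lever's anticlockwise side.

Emit:
apply_moves --motion '[{"dx": 0,"dy": 0,"dz": 0,"rx": 0,"ry": 0,"rz": 0,"grip": 4.5},{"dx": 0,"dy": 0,"dz": 0,"rx": 0,"ry": 0,"rz": 0,"grip": 4.5},{"dx": 0,"dy": 0,"dz": 0,"rx": 0,"ry": 0,"rz": 0,"grip": 4.5},{"dx": 0,"dy": 0,"dz": 0,"rx": 0,"ry": 0,"rz": 0,"grip": 4.5},{"dx": 0,"dy": 0,"dz": -3,"rx": 0,"ry": 0,"rz": 0,"grip": 4.5},{"dx": 0,"dy": 0,"dz": -3,"rx": 0,"ry": 0,"rz": 0,"grip": 4.5},{"dx": -1.45,"dy": -3.7,"dz": 0,"rx": 0,"ry": 0,"rz": 0,"grip": 0},{"dx": -1.45,"dy": -3.7,"dz": 0,"rx": 0,"ry": 0,"rz": 0,"grip": 0},{"dx": -1.45,"dy": -3.7,"dz": 0,"rx": 0,"ry": 0,"rz": 0,"grip": 0},{"dx": -1.45,"dy": -3.7,"dz": 0,"rx": 0,"ry": 0,"rz": 0,"grip": 0}]'

```text
t: 5.75
tool_pos: [0.4894, 0.0507, 0.1184]
tool_rot: [[1.0, -0.016, 0.0], [-0.016, -1.0, -0.0], [0.0, 0.0, -1.0]]
contact_force: [0.6, -0.3, 0.1]
opening: 0.0185
finger_force: 0.0
```

Emit:
apply_moves --motion '[{"dx": 0,"dy": 0,"dz": 0,"rx": 0,"ry": 0,"rz": -0.149,"grip": 0},{"dx": 0,"dy": 0,"dz": 0,"rx": 0,"ry": 0,"rz": -0.149,"grip": 0},{"dx": 0,"dy": 0,"dz": 0,"rx": 0,"ry": 0,"rz": -0.149,"grip": 0},{"dx": 0,"dy": 0,"dz": 0,"rx": 0,"ry": 0,"rz": -0.149,"grip": 0},{"dx": 0,"dy": 0,"dz": 0,"rx": 0,"ry": 0,"rz": -0.149,"grip": 0},{"dx": 0,"dy": 0,"dz": 0,"rx": 0,"ry": 0,"rz": -0.149,"grip": 0},{"dx": 0,"dy": 0,"dz": 0,"rx": 0,"ry": 0,"rz": -0.149,"grip": 0},{"dx": 0,"dy": 0,"dz": 0,"rx": 0,"ry": 0,"rz": -0.149,"grip": 0},{"dx": 0,"dy": 0,"dz": 0,"rx": 0,"ry": 0,"rz": -0.149,"grip": 0},{"dx": 0,"dy": 0,"dz": 0,"rx": 0,"ry": 0,"rz": -0.149,"grip": 0}]'

```text
t: 6.75
tool_pos: [0.4901, 0.0495, 0.1183]
tool_rot: [[0.09, 0.996, 0.0], [0.996, -0.09, -0.0], [-0.0, 0.0, -1.0]]
contact_force: [-0.5, -0.6, -0.3]
opening: 0.0005
finger_force: 0.0
```

Emit:
apply_moves --motion '[{"dx": 0,"dy": 0,"dz": 0,"rx": 0,"ry": 0,"rz": -0.149,"grip": 0},{"dx": 0,"dy": 0,"dz": 0,"rx": 0,"ry": 0,"rz": -0.149,"grip": 0},{"dx": 0,"dy": 0,"dz": 0,"rx": 0,"ry": 0,"rz": -0.149,"grip": 0},{"dx": 0,"dy": 0,"dz": 0,"rx": 0,"ry": 0,"rz": -0.149,"grip": 0},{"dx": 0,"dy": 0,"dz": 0,"rx": 0,"ry": 0,"rz": -0.149,"grip": 0},{"dx": 0,"dy": 0,"dz": 0,"rx": 0,"ry": 0,"rz": 0,"grip": 0},{"dx": 0,"dy": 0,"dz": 0,"rx": 0,"ry": 0,"rz": 0,"grip": 0}]'

```text
t: 7.45
tool_pos: [0.4901, 0.0495, 0.1183]
tool_rot: [[-0.601, 0.799, 0.0], [0.799, 0.601, -0.0], [-0.0, -0.0, -1.0]]
contact_force: [-0.0, -0.5, 0.1]
opening: 0.0005
finger_force: 0.0
```

```bash
cat >> h.py <<'E'
AX=np.array([.5487,.0205])
def lever(o=None):
    o=o or robot.get_obs();R=np.array(o["tool_rot"]);p=np.array(o["tool_pos"]);d=p[:2]-AX;F=np.array(o["contact_force"])
    ft=F@R
    print('t',round(o['t'],2),'pos',p.round(4),'tool x ang',round(np.arctan2(R[1,0],R[0,0]),3),'radial(along tool x)',(d@R[:2,0]).round(4),'along tool y',(d@R[:2,1]).round(4),'F tool',ft.round(2),'torque z world',np.array(o['wrist_torque']).round(3),'open',round(o['opening'],4),'q6',round(o['q'][5],2))
E
python3 - <<'E'
from h import *
lever()
o=save('side','s4.png');im=cv2.imread('pics/s4.png')
cv2.imwrite('pics/s4v.png',np.hstack([cv2.resize(im[160:300,120:270],None,fx=4,fy=4,interpolation=cv2.INTER_CUBIC)]))
E
```

```text
t 7.45 pos [0.4901 0.0495 0.1183] tool x ang 2.215 radial(along tool x) 0.0584 along tool y -0.0294 F tool [-0.38 -0.3  -0.1 ] torque z world [ 0.045 -0.124 -0.019] open 0.0005 q6 -0.68
```

View pics/s4v.png

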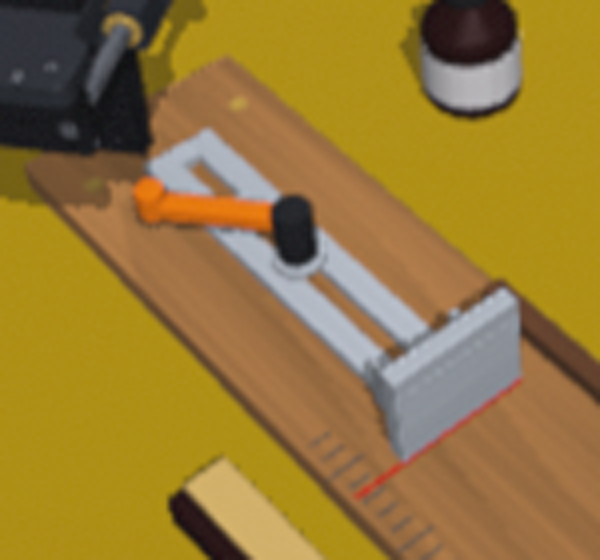

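The stop stands on the line (edge (405,458)–(520,380)), and the lever has not moved. I'll go down beside the arm and approach it.

Emit:
apply_moves --motion '[{"dx": 0,"dy": 0,"dz": 2.5,"rx": 0,"ry": 0,"rz": 0,"grip": 0},{"dx": 0,"dy": 0,"dz": 2.5,"rx": 0,"ry": 0,"rz": 0,"grip": 0},{"dx": 0,"dy": 0,"dz": 1.2,"rx": 0,"ry": 0,"rz": 0,"grip": 0},{"dx": 0,"dy": 0,"dz": 0,"rx": 0,"ry": 0,"rz": 0,"grip": 0},{"dx": 0,"dy": 0.3,"dz": 0,"rx": 0,"ry": 0,"rz": 0,"grip": 0},{"dx": 0,"dy": 0.3,"dz": 0,"rx": 0,"ry": 0,"rz": 0,"grip": 0},{"dx": 0,"dy": 0.2,"dz": 0,"rx": 0,"ry": 0,"rz": 0,"grip": 0},{"dx": 0,"dy": 0.2,"dz": 0,"rx": 0,"ry": 0,"rz": 0,"grip": 0},{"dx": 0,"dy": 0.1,"dz": 0,"rx": 0,"ry": 0,"rz": 0,"grip": 0}]'

```text
t: 8.4
tool_pos: [0.4992, 0.0563, 0.0567]
tool_rot: [[-0.604, 0.797, 0.001], [0.797, 0.604, -0.0], [-0.0, 0.001, -1.0]]
contact_force: [-0.2, 0.4, -0.1]
opening: 0.0006
finger_force: 0.0
```

Run:
```python
from h import *
lever()
```

```text
t 8.4 pos [0.4992 0.0563 0.0567] tool x ang 2.22 radial(along tool x) 0.0585 along tool y -0.0178 F tool [0.43 0.1  0.12] torque z world [ 0.032 -0.146 -0.011] open 0.0006 q6 -0.67
```

Emit:
apply_moves --motion '[{"dx": 0.15,"dy": 0.59,"dz": 0,"rx": 0,"ry": 0,"rz": 0.1,"grip": 0},{"dx": 0.15,"dy": 0.59,"dz": 0,"rx": 0,"ry": 0,"rz": 0.1,"grip": 0},{"dx": 0.15,"dy": 0.59,"dz": 0,"rx": 0,"ry": 0,"rz": 0.1,"grip": 0},{"dx": 0.15,"dy": 0.59,"dz": 0,"rx": 0,"ry": 0,"rz": 0.1,"grip": 0},{"dx": 0.15,"dy": 0.59,"dz": 0,"rx": 0,"ry": 0,"rz": 0.1,"grip": 0},{"dx": 0,"dy": 0,"dz": 0,"rx": 0,"ry": 0,"rz": 0,"grip": 0}]'

```text
t: 9.0
tool_pos: [0.5224, 0.0758, 0.0564]
tool_rot: [[-0.147, 0.989, 0.0], [0.989, 0.147, -0.0], [-0.0, 0.0, -1.0]]
contact_force: [0.2, 0.1, -0.3]
opening: 0.0005
finger_force: 0.0
```

Run:
```python
from h import *
lever()
```

```text
t 9.0 pos [0.5224 0.0758 0.0564] tool x ang 1.719 radial(along tool x) 0.0586 along tool y -0.0179 F tool [0.06 0.25 0.27] torque z world [-0.023 -0.158 -0.036] open 0.0005 q6 -0.13
```

Emit:
apply_moves --motion '[{"dx": 0.15,"dy": 0.59,"dz": 0,"rx": 0,"ry": 0,"rz": 0.1,"grip": 0},{"dx": 0.15,"dy": 0.59,"dz": 0,"rx": 0,"ry": 0,"rz": 0.1,"grip": 0},{"dx": 0.15,"dy": 0.59,"dz": 0,"rx": 0,"ry": 0,"rz": 0.1,"grip": 0},{"dx": 0.15,"dy": 0.59,"dz": 0,"rx": 0,"ry": 0,"rz": 0.1,"grip": 0},{"dx": 0,"dy": 0,"dz": 0,"rx": 0,"ry": 0,"rz": 0,"grip": 0}]'

```text
t: 9.5
tool_pos: [0.5457, 0.0814, 0.0563]
tool_rot: [[0.247, 0.969, 0.0], [0.969, -0.247, -0.0], [-0.0, 0.0, -1.0]]
contact_force: [-0.1, -0.4, -1.0]
opening: 0.0006
finger_force: 0.0
```

Run:
```python
from h import *
lever()
o=save('top','t5.png',(150,205,290,300),4)
```

```text
t 9.5 pos [0.5457 0.0814 0.0563] tool x ang 1.321 radial(along tool x) 0.0583 along tool y -0.018 F tool [-0.47 -0.03  1.03] torque z world [-0.101 -0.035 -0.033] open 0.0006 q6 0.28
```

View pics/t5.png

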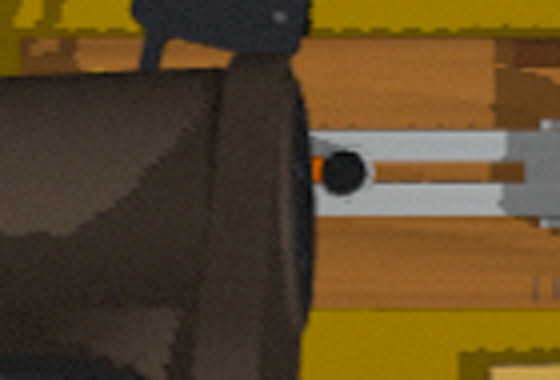

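The orange arm now leaves the hub to the left, at (318,170), so it is turning with the fingers and is still free. I carry on by feel.

Emit:
apply_moves --motion '[{"dx": 0.15,"dy": 0.59,"dz": 0,"rx": 0,"ry": 0,"rz": 0.1,"grip": 0},{"dx": 0.15,"dy": 0.59,"dz": 0,"rx": 0,"ry": 0,"rz": 0.1,"grip": 0},{"dx": 0.15,"dy": 0.59,"dz": 0,"rx": 0,"ry": 0,"rz": 0.1,"grip": 0},{"dx": 0.15,"dy": 0.59,"dz": 0,"rx": 0,"ry": 0,"rz": 0.1,"grip": 0},{"dx": 0,"dy": 0,"dz": 0,"rx": 0,"ry": 0,"rz": 0,"grip": 0}]'

```text
t: 10.05
tool_pos: [0.5687, 0.078, 0.0561]
tool_rot: [[0.605, 0.796, -0.001], [0.796, -0.605, 0.0], [-0.001, -0.001, -1.0]]
contact_force: [-1.9, 3.0, 0.7]
opening: 0.0002
finger_force: 1.5
```

Run:
```python
from h import *
lever()
```

```text
t 10.05 pos [0.5687 0.078  0.0561] tool x ang 0.921 radial(along tool x) 0.0579 along tool y -0.0189 F tool [ 1.22 -3.3  -0.68] torque z world [0.449 0.373 0.087] open 0.0002 q6 0.67
```

Emit:
apply_moves --motion '[{"dx": 0.08,"dy": 0.3,"dz": 0,"rx": 0,"ry": 0,"rz": 0.05,"grip": 0},{"dx": 0.08,"dy": 0.3,"dz": 0,"rx": 0,"ry": 0,"rz": 0.05,"grip": 0},{"dx": 0.08,"dy": 0.3,"dz": 0,"rx": 0,"ry": 0,"rz": 0.05,"grip": 0},{"dx": 0.08,"dy": 0.3,"dz": 0,"rx": 0,"ry": 0,"rz": 0.05,"grip": 0},{"dx": 0,"dy": 0,"dz": 0,"rx": 0,"ry": 0,"rz": 0,"grip": 0},{"dx": 0,"dy": 0,"dz": 0,"rx": 0,"ry": 0,"rz": 0,"grip": 0}]'

```text
t: 10.65
tool_pos: [0.5792, 0.073, 0.0562]
tool_rot: [[0.749, 0.663, -0.002], [0.663, -0.749, 0.001], [-0.001, -0.002, -1.0]]
contact_force: [-2.6, 7.8, 1.1]
opening: 0.0008
finger_force: 3.1
```

Run:
```python
from h import *
lever()
```

```text
t 10.65 pos [0.5792 0.073  0.0562] tool x ang 0.725 radial(along tool x) 0.0576 along tool y -0.0191 F tool [ 3.23 -7.59 -1.08] torque z world [1.294 0.62  0.122] open 0.0008 q6 0.86
```

Emit:
apply_moves --motion '[{"dx": 0,"dy": 0,"dz": 0,"rx": 0,"ry": 0,"rz": 0,"grip": 0}]'

```text
t: 10.75
tool_pos: [0.5792, 0.073, 0.0562]
tool_rot: [[0.749, 0.663, -0.002], [0.663, -0.749, 0.001], [-0.001, -0.002, -1.0]]
contact_force: [-3.2, 6.7, 0.5]
opening: 0.0004
finger_force: 3.1
```

Emit:
apply_moves --motion '[{"dx": 0,"dy": 0,"dz": 0,"rx": 0,"ry": 0,"rz": 0,"grip": 0}]'

```text
t: 10.85
tool_pos: [0.5792, 0.073, 0.0562]
tool_rot: [[0.749, 0.663, -0.002], [0.663, -0.749, 0.001], [-0.001, -0.002, -1.0]]
contact_force: [-3.1, 7.4, 1.0]
opening: 0.0006
finger_force: 3.1
```

Emit:
apply_moves --motion '[{"dx": 0,"dy": 0,"dz": 0,"rx": 0,"ry": 0,"rz": 0,"grip": 0}]'

```text
t: 10.95
tool_pos: [0.5792, 0.073, 0.0562]
tool_rot: [[0.749, 0.663, -0.002], [0.663, -0.749, 0.001], [-0.001, -0.002, -1.0]]
contact_force: [-3.9, 6.5, 0.2]
opening: 0.0005
finger_force: 3.1
```

Run:
```python
from h import *
lever()
im=np.array(robot.grab_frame('top')).astype(float)
m=(im[...,0]>150)&(im[...,2]<40)&(im[...,1]<130)&(im[...,1]>50);m[:200]=0;m[290:]=0
ys,xs=np.nonzero(m);print(len(xs));print([at('top',(x,y),.055).round(3)[:2].tolist() for x,y in zip(xs,ys)][:12])
```

```text
t 10.95 pos [0.5792 0.073  0.0562] tool x ang 0.725 radial(along tool x) 0.0576 along tool y -0.0191 F tool [ 1.34 -7.44 -0.17] torque z world [1.277 0.542 0.077] open 0.0005 q6 0.86
15001Traceback (most recent call last):
  File "<stdin>", line 5, in <module>
  File "h.py", line 12, in at
    e,d=ray(name,uv,obs);return e+d*(z-e[2])/d[2]
        ~~~^^^^^^^^^^^^^
  File "h.py", line 4, in ray
    c=robot.get_calibration(name);K=np.array(c["intrinsics"]);k=c["k1"]
ValueError: time passes only in moves, steps and waits
```

The push is steady at about 7.4 N, within the firm band, so I stop here. I back off and lift away.

Emit:
apply_moves --motion '[{"dx": 0,"dy": -0.5,"dz": 0,"rx": 0,"ry": 0,"rz": 0,"grip": 0},{"dx": 0,"dy": -1.0,"dz": 0,"rx": 0,"ry": 0,"rz": 0,"grip": 0},{"dx": 0,"dy": -1.0,"dz": 0,"rx": 0,"ry": 0,"rz": 0,"grip": 0},{"dx": 0,"dy": 0,"dz": -3,"rx": 0,"ry": 0,"rz": 0,"grip": 0},{"dx": 0,"dy": 0,"dz": -4,"rx": 0,"ry": 0,"rz": 0,"grip": 0},{"dx": 0,"dy": 0,"dz": -4,"rx": 0,"ry": 0,"rz": 0,"grip": 0},{"dx": 0,"dy": -4,"dz": -4,"rx": 0,"ry": 0,"rz": 0,"grip": 0},{"dx": 0,"dy": -4,"dz": 0,"rx": 0,"ry": 0,"rz": 0,"grip": 0},{"dx": 0,"dy": 0,"dz": 0,"rx": 0,"ry": 0,"rz": 0,"grip": 0},{"dx": 0,"dy": 0,"dz": 0,"rx": 0,"ry": 0,"rz": 0,"grip": 0}]'

```text
t: 12.0
tool_pos: [0.5137, 0.1484, 0.202]
tool_rot: [[0.75, 0.661, 0.001], [0.661, -0.75, -0.0], [0.0, 0.001, -1.0]]
contact_force: [0.2, -0.5, 0.2]
opening: 0.0004
finger_force: 0.0
```

Run:
```python
from h import *
lever()
o=save('side','s6.png')
def prof(f):
    im=cv2.imread(f).astype(float);red=np.clip(im[...,2]-2.2*im[...,1]+10,0,None);L=[]
    for c in range(209,252,3):
        lo=int(285-(c-209)*.75)-6;L.append(int(red[lo:lo+12,c].sum()))
    return L
for f in('s3','s4','s6'): print(prof(f'pics/{f}.png'))
a,b=[cv2.imread(f'pics/{f}.png',0).astype(np.float32)[225:285,205:255] for f in('s4','s6')]
print(cv2.phaseCorrelate(a,b),abs(a-b).mean())
im=cv2.imread('pics/s6.png').astype(float)
m=(im[...,2]>150)&(im[...,0]<50)&(im[...,1]<110)&(im[...,1]>50);ys,xs=np.nonzero(m)
print(len(xs),xs.min(),xs.max(),ys.min(),ys.max(),at('side',(xs.mean(),ys.mean()),.052)-np.r_[AX,0])
```

```text
t 12.0 pos [0.5137 0.1484 0.202 ] tool x ang 0.722 radial(along tool x) 0.0583 along tool y -0.1191 F tool [-0.14  0.51 -0.18] torque z world [-0.061 -0.055 -0.015] open 0.0004 q6 1.01
[21, 50, 97, 79, 0, 0, 0, 0, 0, 0, 0, 0, 0, 0, 0]
[22, 46, 88, 74, 0, 0, 0, 0, 0, 0, 0, 0, 0, 0, 0]
[21, 50, 87, 69, 0, 0, 2, 0, 0, 0, 0, 0, 0, 0, 0]
((-0.00981798225122077, 0.023192660683466926), 1.0143394724527994) 8.905
109 191 304 185 284 [ 0.0163766  -0.02152502  0.052     ]
```

The stop has not shifted since the line check (under 0.05 px in the side view), and the robot is clear. Handing in.

```bash
python3 -c "
from plant import robot
print(robot.finish_job())"
```

```text
the job is handed in; nothing more can be done
None
```

I slid the stop onto the red line, clamped it with a steady push of about 7.4 N (firm is 6.5 to 8 N), let go and handed the job in; no verdict came back, and I could not measure the clamping force directly.

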